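# Close the red specimen jar

## Task

Four specimen jars stand airing on the worktop with their lids ajar. The red one has aired enough: gently press its lid fully down with the fingertips, without lifting, tipping or shoving the jar, then draw back clear of it. The blue, yellow and green jars are still airing, so do not touch them and leave their lids ajar.

Things in the scene. Friction and masses are not known exactly. Their poses are not given: they have to be found in the camera images.
- red_jar: loose clear round specimen jar with a red push-on lid, 40 mm in diameter, standing upright on the worktop, about 0.2 kg; origin at the centre of its underside, z up. Wall shoulder at 62 mm, then a white neck with a black seal ring.
- red_lid_top (a point): centre of the flat top of the red lid (round, 43 mm across its ribs, 20 mm high). About 88 to 90 mm above the worktop while the lid is ajar, 82 mm when the lid is fully down.
- red_lid (a joint): how far the red lid has been pushed down on its jar, m: near 0 = ajar, standing 8 mm proud of the jar's shoulder (white neck and black ring show); 0.008 = fully home on the shoulder. A sliding fit: about 3 N of friction, stays where it is left, cannot come off.
- blue_jar: loose clear round specimen jar with a blue push-on lid, 40 mm in diameter, standing upright on the worktop, about 0.2 kg; origin at the centre of its underside, z up. Wall shoulder at 62 mm, then a white neck with a black seal ring.
- blue_lid_top (a point): centre of the flat top of the blue lid (round, 43 mm across its ribs, 20 mm high). About 88 to 90 mm above the worktop while the lid is ajar, 82 mm when the lid is fully down.
- blue_lid (a joint): how far the blue lid has been pushed down on its jar, m: near 0 = ajar, standing 8 mm proud of the jar's shoulder (white neck and black ring show); 0.008 = fully home on the shoulder. A sliding fit: about 3 N of friction, stays where it is left, cannot come off.
- yellow_jar: loose clear round specimen jar with a yellow push-on lid, 40 mm in diameter, standing upright on the worktop, about 0.2 kg; origin at the centre of its underside, z up. Wall shoulder at 62 mm, then a white neck with a black seal ring.
- yellow_lid_top (a point): centre of the flat top of the yellow lid (round, 43 mm across its ribs, 20 mm high). About 88 to 90 mm above the worktop while the lid is ajar, 82 mm when the lid is fully down.
- yellow_lid (a joint): how far the yellow lid has been pushed down on its jar, m: near 0 = ajar, standing 8 mm proud of the jar's shoulder (white neck and black ring show); 0.008 = fully home on the shoulder. A sliding fit: about 3 N of friction, stays where it is left, cannot come off.
- green_jar: loose clear round specimen jar with a green push-on lid, 40 mm in diameter, standing upright on the worktop, about 0.2 kg; origin at the centre of its underside, z up. Wall shoulder at 62 mm, then a white neck with a black seal ring.
- green_lid_top (a point): centre of the flat top of the green lid (round, 43 mm across its ribs, 20 mm high). About 88 to 90 mm above the worktop while the lid is ajar, 82 mm when the lid is fully down.
- green_lid (a joint): how far the green lid has been pushed down on its jar, m: near 0 = ajar, standing 8 mm proud of the jar's shoulder (white neck and black ring show); 0.008 = fully home on the shoulder. A sliding fit: about 3 N of friction, stays where it is left, cannot come off.
Things that resemble listed ones, but are neither listed nor needed, are in the scene too. What is shaped like the yellow_jar but pink is not meant.

How it is judged:
On the way:
1. the fingertips press the red lid fully down (value of joint red_lid above 0.0068 m and contact force between the fingers and red_jar above 0.3 N), for 0.05 s.
At the end, for the whole second after the job is handed in: The red lid is fully home (at least 6.8 of its 8 mm), its jar upright, at rest on the worktop and within 20 mm of where it stood; the other three jars stand within 10 mm of where they were, upright, lids still ajar (pushed down less than 3 mm) (value of joint red_lid above 0.0068 m and angle between each of red_jar, blue_jar, yellow_jar, green_jar's own z axis and vertical below 0.08 rad and distance of red_jar from where it was at the start of the episode below 0.02 m and height (world z) of red_jar below 0.004 m and linear speed of red_jar below 0.02 m/s and value of joint each of blue_lid, yellow_lid, green_lid below 0.003 m and distance of each of blue_jar, yellow_jar, green_jar from where it was at the start of the episode below 0.01 m); the robot touches nothing.
It fails at once if the red-lidded jar is lifted, tipped or shoved aside (height (world z) of red_jar above 0.008 m or angle between red_jar's own z axis and vertical above 0.2 rad or distance of red_jar from where it was at the start of the episode above 0.02 m).
It fails at once if the red-lidded jar is pressed hard instead of gently (over 40 N) (contact force between any of the fingers, the arm and red_jar above 40 N).
It fails at once if the blue-lidded jar is touched, moved or its lid pushed down (contact force between any of the fingers, the arm and blue_jar above 1 N or distance of blue_jar from where it was at the start of the episode above 0.01 m or value of joint blue_lid above 0.003 m).
It fails at once if the yellow-lidded jar is touched, moved or its lid pushed down (contact force between any of the fingers, the arm and yellow_jar above 1 N or distance of yellow_jar from where it was at the start of the episode above 0.01 m or value of joint yellow_lid above 0.003 m).
It fails at once if the green-lidded jar is touched, moved or its lid pushed down (contact force between any of the fingers, the arm and green_jar above 1 N or distance of green_jar from where it was at the start of the episode above 0.01 m or value of joint green_lid above 0.003 m).
It also fails if it takes over 35 s, if anything falls off the work surface, if the arm or the gripper's body presses on something with over 40 N, if the wrist force passes 120 N, or if a joint passes its speed limit or range.

## Robot

A 7-joint arm with a two-finger parallel gripper is mounted at the origin on a cart in front of the work surface, level with it; the furniture and walls round the work are solid. World frame = base frame: x ahead of the robot, y to its left, z up, the work surface at z = 0. Lengths are in m, angles in rad, forces in N, time in s.
With the tool pointing down it reaches from about 0.425 to 0.925 m from the base axis. Payload 6.8 kg.
Tool frame: the origin (TCP) lies between the finger pads; the fingertips stand 25 mm ahead of it and the grasp point (between the pads) lies 6 mm ahead of it (r.tcp_to_tips is the distance from the TCP to the fingertips, in m); z points along the fingers, y is the direction in which the jaws open and shut (so a half turn about z gives the same grasp; the last joint's range is limited). The gripper opens to 85 mm and grips with 20 to 120 N. Pads are 22 mm wide; open, the fingers measure 114 mm over their backs; the gripper's body (76 mm by 85 mm) begins 54 mm behind the grasp point. The pads swing forward as they close: fully open they stand 13 mm farther back than shut.
Start: joints at [1.211, 0.477, 0.022, 1.555, -0.011, 1.109, -0.083], TCP at [0.168, -0.654, 0.256] pointing down, gripper open.
Joint ranges: [-2.96, 2.96], [-0.34, 2.1], [-1.41, 1.46], [0.24, 2.44], [-1.37, 4.51], [0.17, 1.92], [-2.96, 2.96]. Speed limits (rad/s): [2.39, 2.39, 3.14, 3.14, 3.14, 3.14, 3.14].

## Interface

Orientations are given as a 3x3 rotation matrix whose columns are the frame's x, y, z axes.
In Python, from rig import r, hand, solver, telemetry, imaging, sign_off gives the robot as it stands. Calls block until the motion is done:
- r.move_pose(position, orientation): joint-space move of the TCP to a pose.
- r.move_straight(position, rotation=None, rate=0.15): straight line of the TCP; rotation=None keeps the orientation; rate is the mean speed in m/s.
- r.movej(angles): joint-space move.
- hand.let_go() and hand.clamp(force=None): open the fingers fully, or close them until they stop; force is the grip in N (None keeps the last).
- r.dwell(seconds).
- solver.ik(position, orientation): joint angles nearest the present ones, or None.
- telemetry.state(): the state.
- imaging.capture(name): name is "scene" or "top" or "wrist"; returns a dict with "image" (420x560x3 uint8, blue, green, red), "fx", "fy", "cx", "cy" (pixels), "extrinsics" (4x4, takes a point from world to camera coordinates). Camera axes: x right, y up, looking along -z (the intrinsics and any distortion apply to the point x, -y, -z); pixel columns grow to the right and rows downward; lengths in m; the calibration is good to about 2 mm. A picture is of the moment at which its call begins. There is no depth.
A pose or a line that the arm cannot do raises r.MotionError and nothing moves.
- sign_off(): hands the job in, once; it reports no verdict.
The state is a dict: "time": time; "joint_pos": joint angles; "qvel": joint speeds; "tau": joint torques, N m; "tool_pos": TCP position; "tcp_rot": TCP orientation; "wrist_force": force on the tool from outside, world axes, zero at the start; "wrist_torque": the same for the moment, N m; "opening": finger opening in m.
Only numpy, scipy, OpenCV 4.12 (cv2) and the standard library are available. Lean on these libraries where they do the work, as an engineer would, in place of code of your own. Each camera call takes 0.05 s, during which the arm holds its last target.

## Working session

There is one attempt and no reset: what is moved stays moved. The work goes in short steps, each a Python script; the robot and the scene stay as the last script left them, time stands still between calls to the robot, and variables do not carry over. Pictures are saved under pics/ and viewed, and the job is handed in when it is done.

```bash
mkdir -p pics; ls; python3 - <<'E'
from rig import *
import cv2,numpy as np
s=telemetry.state();print({k:np.round(v,3).tolist() for k,v in s.items()}, r.tcp_to_tips)
import pickle
d={}
for n in("scene","top","wrist"):
    c=imaging.capture(n);d[n]=c;cv2.imwrite(f"pics/a_{n}.png",c["image"]);print(n,{k:np.round(v,3).tolist() for k,v in c.items() if k!="image"})
pickle.dump(d,open("cap.pkl","wb"))
E
```

```text
pics
{'time': 0.0, 'joint_pos': [1.211, 0.478, 0.022, 1.556, -0.012, 1.109, -0.083], 'qvel': [0.001, -0.001, -0.001, 0.001, 0.001, -0.0, -0.001], 'tau': [0.001, -59.644, 1.608, -28.119, 0.012, 0.009, -0.0], 'tool_pos': [0.168, -0.653, 0.255], 'tcp_rot': [[0.968, 0.249, -0.001], [0.249, -0.968, 0.002], [-0.0, -0.002, -1.0]], 'wrist_force': [-0.07, 0.397, -0.691], 'wrist_torque': [-0.013, -0.044, -0.031], 'opening': 0.085} 0.025
scene {'fx': 532.883, 'fy': 532.883, 'cx': 276.505, 'cy': 211.604, 'extrinsics': [[0.766, 0.642, -0.02, -0.458], [-0.341, 0.433, 0.834, 0.047], [0.545, -0.633, 0.551, -1.236], [0.0, 0.0, 0.0, 1.0]]}
top {'fx': 424.549, 'fy': 424.549, 'cx': 281.447, 'cy': 210.424, 'extrinsics': [[0.006, -1.0, 0.019, 0.14], [0.994, 0.008, 0.113, -0.502], [-0.113, 0.018, 0.993, -0.876], [0.0, 0.0, 0.0, 1.0]]}
wrist {'fx': 336.701, 'fy': 336.701, 'cx': 278.136, 'cy': 206.087, 'extrinsics': [[0.249, -0.969, -0.002, -0.675], [0.925, 0.238, -0.295, 0.039], [0.287, 0.072, 0.955, -0.379], [0.0, 0.0, 0.0, 1.0]]}
```

View pics/a_scene.png

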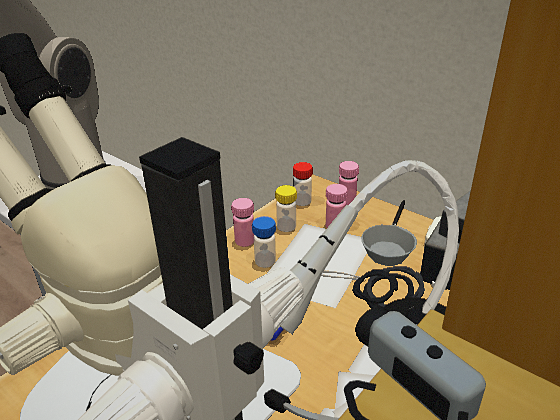

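View pics/a_top.png

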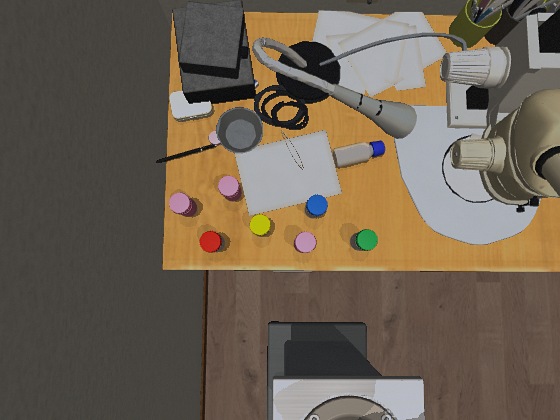

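View pics/a_wrist.png

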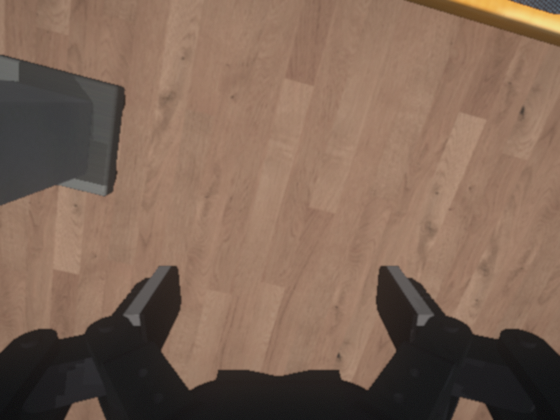

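```bash
cat > h.py <<'E'
import numpy as np,pickle,cv2
def pix2z(c,u,v,z):
    E=c["extrinsics"];R,t=E[:3,:3],E[:3,3]
    d=R.T@np.array([(u-c["cx"])/c["fx"],-(v-c["cy"])/c["fy"],-1]);o=-R.T@t
    return o+d*(z-o[2])/d[2]
def proj(c,p):
    q=c["extrinsics"][:3,:3]@np.array(p)+c["extrinsics"][:3,3]
    return c["cx"]+c["fx"]*q[0]/-q[2], c["cy"]-c["fy"]*q[1]/-q[2]
E
python3 - <<'E'
from h import *
d=pickle.load(open("cap.pkl","rb"))
for n in d:
    E=d[n]["extrinsics"];print(n,"campos",-E[:3,:3].T@E[:3,3])
a=cv2.resize(d["top"]["image"][165:275,160:400],None,fx=3.3,fy=3.3,interpolation=cv2.INTER_CUBIC)
b=cv2.resize(d["scene"]["image"][150:280,220:370],None,fx=4.5,fy=4.5,interpolation=cv2.INTER_CUBIC)
cv2.imwrite("pics/b_top.png",a);cv2.imwrite("pics/b_scene.png",b)
hsv=cv2.cvtColor(d["top"]["image"],cv2.COLOR_BGR2HSV)
for nm,u,v in[("red",210,241),("yel",260,225),("blue",317,206),("green",367,240),("pinkA",305,242),("pinkB",229,186),("pinkC",180,203),("edge",163,269)]:
    z=0 if nm=="edge" else .089
    p=pix2z(d["top"],u,v,z);print(nm,p.round(4),"r",np.hypot(*p[:2]).round(3),"scene px",np.round(proj(d["scene"],p),1))
print(proj(d["top"],[0,0,0]))
E
```

```text
scene campos [ 1.04024686 -0.50853756  0.63234652]
top campos [0.39883568 0.15951333 0.92406525]
wrist campos [ 0.24085469 -0.63538951  0.37218798]
red [0.4323 0.2837 0.089 ] r 0.517 scene px [301.8 166. ]
yel [0.4644 0.1862 0.089 ] r 0.5 scene px [284.5 189.5]
blue [0.503  0.0736 0.089 ] r 0.508 scene px [261.6 221.7]
green [ 0.4363 -0.0249  0.089 ] r 0.437 scene px [195.9 233.4]
pinkA [0.4316 0.0975 0.089 ] r 0.442 scene px [241.6 203. ]
pinkB [0.5417 0.2487 0.089 ] r 0.596 scene px [335.  189.1]
pinkC [0.5069 0.3446 0.089 ] r 0.613 scene px [347.3 165.4]
edge [0.3753 0.396  0.    ] r 0.546 scene px [311.4 173.9]
(np.float64(349.13072311563474), np.float64(453.5555217614051))
```

View pics/b_top.png

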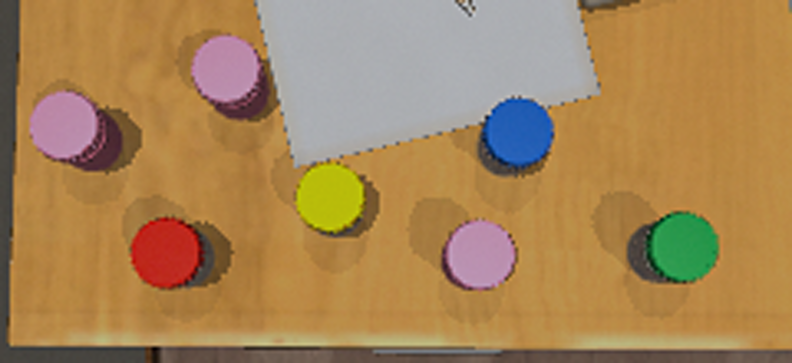

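View pics/b_scene.png

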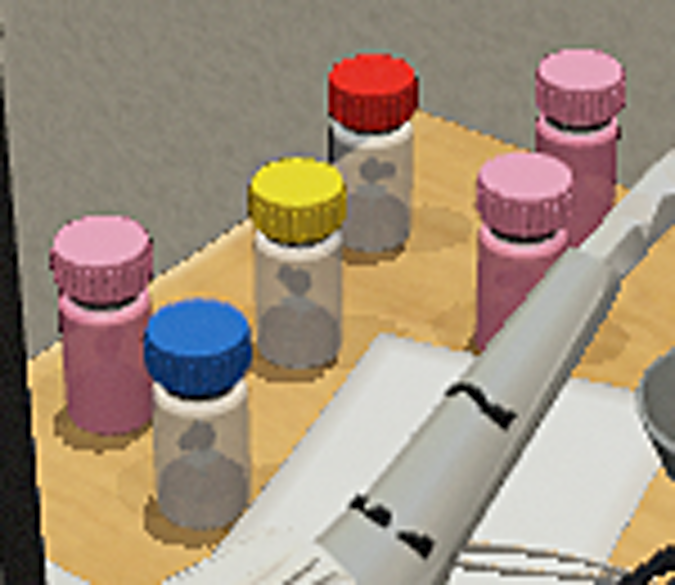

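```bash
python3 - <<'E'
from h import *
from rig import *
d=pickle.load(open("cap.pkl","rb"))
c=d["scene"]
for nm,u,v in[("eyeL tip",0,75),("eye tip",25,40),("black col top",190,140),("knob",25,330),("base",30,385)]:
    for z in(0,.1,.2,.3,.4,.5,.6):
        p=pix2z(c,u,v,z); print(nm,p.round(3),np.round(proj(d["top"],p)),end=' ') if np.linalg.norm(p)<1.3 else 0
    print()
R=np.array([[1,0,0],[0,-1,0],[0,0,-1.]])
for az in(-75,-40,0,33):
  for rr in(.3,.35,.4,.43,.46,.52):
    a=np.deg2rad(az)
    for z in(.3,.4,.5,.6):
        q=solver.ik([rr*np.cos(a),rr*np.sin(a),z],R); print(az,rr,z,None if q is None else np.round(q,2)) if (az in(-75,33)) else 0
E
```

```text
eyeL tip [-0.956  0.288  0.   ] [ 196. 1017.] eyeL tip [-0.64   0.162  0.1  ] [267. 892.] eyeL tip [-0.325  0.036  0.2  ] [352. 742.] eyeL tip [-0.009 -0.09   0.3  ] [454. 561.] eyeL tip [ 0.307 -0.216  0.4  ] [581. 336.] eyeL tip [ 0.622 -0.342  0.5  ] [742.  52.] eyeL tip [ 0.938 -0.468  0.6  ] [ 953. -322.] 
eye tip [-0.946  0.409  0.1  ] [ 107. 1125.] eye tip [-0.573  0.236  0.2  ] [214. 941.] eye tip [-0.2    0.064  0.3  ] [343. 721.] eye tip [ 0.173 -0.108  0.4  ] [499. 453.] eye tip [ 0.546 -0.281  0.5  ] [693. 120.] eye tip [ 0.92  -0.453  0.6  ] [ 941. -305.] 
black col top [0.002 0.344 0.   ] [182. 453.] black col top [0.166 0.209 0.1  ] [246. 384.] black col top [0.33  0.074 0.2  ] [324. 300.] black col top [ 0.494 -0.061  0.3  ] [421. 195.] black col top [ 0.659 -0.195  0.4  ] [546.  61.] black col top [ 0.823 -0.33   0.5  ] [ 711. -118.] black col top [ 0.987 -0.465  0.6  ] [ 941. -367.] 
knob [ 0.317 -0.305  0.   ] [488. 298.] knob [ 0.432 -0.338  0.1  ] [527. 243.] knob [ 0.546 -0.37   0.2  ] [575. 176.] knob [ 0.66  -0.402  0.3  ] [636.  91.] knob [ 0.775 -0.434  0.4 
[... 2380 characters left out ...]
.14  1.48 -0.17  1.74 -2.03]
33 0.43 0.3 [ 0.24  0.11 -0.99  2.    0.1   1.08 -2.37]
33 0.43 0.4 [ 0.36 -0.   -1.05  1.85 -0.    1.3  -2.25]
33 0.43 0.5 [ 0.45 -0.06 -1.08  1.66 -0.05  1.51 -2.19]
33 0.43 0.6 [ 0.46 -0.04 -1.09  1.44 -0.04  1.72 -2.21]
33 0.46 0.3 [-0.92  0.07  0.22  2.01 -0.02  1.07 -2.26]
33 0.46 0.4 [-0.73 -0.    0.02  1.84  0.    1.3  -2.28]
33 0.46 0.5 [-0.1   0.   -0.6   1.62  0.    1.51 -2.27]
33 0.46 0.6 [-0.32  0.   -0.39  1.41  0.    1.73 -2.28]
33 0.52 0.3 [ 0.23  0.38 -1.14  1.82  0.37  1.19 -2.61]
33 0.52 0.4 [ 0.32  0.32 -1.26  1.67  0.31  1.38 -2.55]
33 0.52 0.5 [-0.9   0.07  0.22  1.55 -0.02  1.52 -2.25]
33 0.52 0.6 [-0.9   0.08  0.22  1.33 -0.02  1.73 -2.25]
```

Candidates: red-lidded jar at top (210,241) / scene (303,167); the only other lids are blue (317,206), yellow (260,225), green (367,240) and pink decoys (305,242), (229,186), (180,203). The red one is unambiguous in the crops, and both views agree to about 2 mm. Next I'll close the fingers, fold the arm in to clear the microscope, and look.

```bash
python3 - <<'E'
from h import *
from rig import *
hand.clamp(20)
def st():
    s=telemetry.state();print(round(s["time"],2),s["tool_pos"].round(3) if hasattr(s["tool_pos"],'round') else s["tool_pos"],s["opening"])
st()
r.movej([1.211,-0.3,0,2.1,0,1.36,-0.083]);st()
for n in("wrist","scene"):
    cv2.imwrite(f"pics/c_{n}.png",imaging.capture(n)["image"])
E
```

```text
0.92 [ 0.168 -0.654  0.256] 2.683616184806273e-05
2.41 [ 0.046 -0.298  0.395] -2.9551354572286946e-05
```

View pics/c_wrist.png

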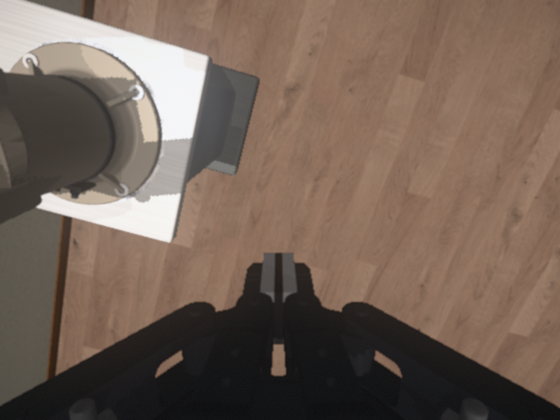

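View pics/c_scene.png

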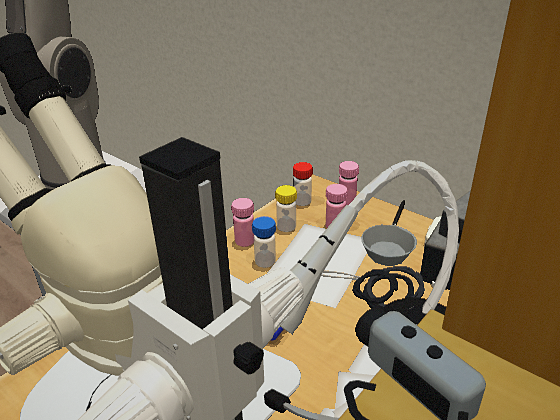

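```bash
python3 - <<'E'
from h import *
from rig import *
def st():
    s=telemetry.state();print(round(s["time"],2),np.round(s["tool_pos"],3),np.round(s["wrist_force"],1))
r.movej([1.1,-0.33,0,2.28,0,1.19,-0.083]);st()
r.movej([0.85,-0.33,0,2.28,0,1.19,-0.083]);st()
for n in("wrist","top"):
    cv2.imwrite(f"pics/d_{n}.png",imaging.capture(n)["image"])
E
```

```text
2.93 [ 0.064 -0.264  0.323] [ 0.  -1.9  0.5]
3.34 [ 0.129 -0.241  0.324] [ 0.5 -0.5 -0.4]
```

View pics/d_wrist.png

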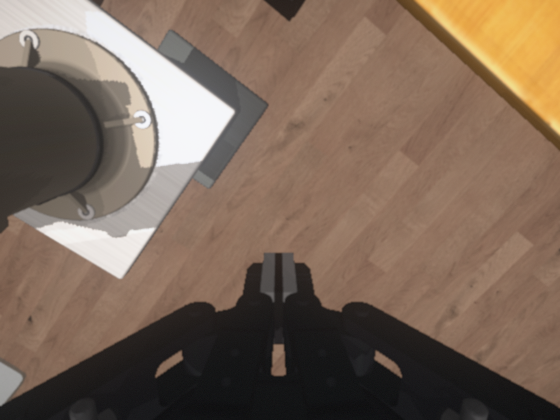

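View pics/d_top.png

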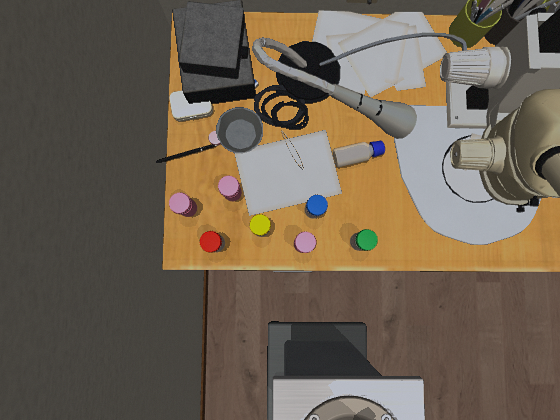

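```bash
python3 - <<'E'
from h import *
from rig import *
def st():
    s=telemetry.state();print(round(s["time"],2),np.round(s["tool_pos"],3),np.round(s["wrist_force"],1))
r.movej([0.85,-0.33,0,2.4,0,1.07,-0.083]);st()
for q in(.6,.35,.1,-.75):
    r.movej([q,-0.33,0,2.4,0,1.07,-0.083]);st()
a=np.deg2rad(-17)
R=np.array([[np.cos(a),np.sin(a),0],[np.sin(a),-np.cos(a),0],[0,0,-1]])
for p in([.4323,.2837,.3],[.4323,.2837,.2],[.4323,.2837,.12]):
    print(solver.ik(p,R))
cv2.imwrite("pics/e_top.png",imaging.capture("top")["image"])
E
```

```text
3.78 [ 0.111 -0.221  0.272] [ 0.6 -0.5  0.7]
4.19 [ 0.164 -0.188  0.273] [-0.3 -0.9 -0.1]
4.6 [ 0.204 -0.141  0.272] [-0.4 -0.5  0.6]
5.01 [ 0.232 -0.087  0.272] [-0.7 -0.6 -0.1]
6.05 [0.218 0.117 0.271] [-0.2 -0.7 -0.6]
[-0.57651922  0.18165735 -0.14242433  1.86857371  0.02887649  1.09333152
 -2.59740563]
[-0.6591833   0.28654133 -0.05017617  1.98444087  0.01853141  0.8710363
 -2.58675483]
[-0.73041818  0.40140564  0.0354571   2.04984464 -0.02174303  0.69068454
 -2.54851886]
```

View pics/e_top.png

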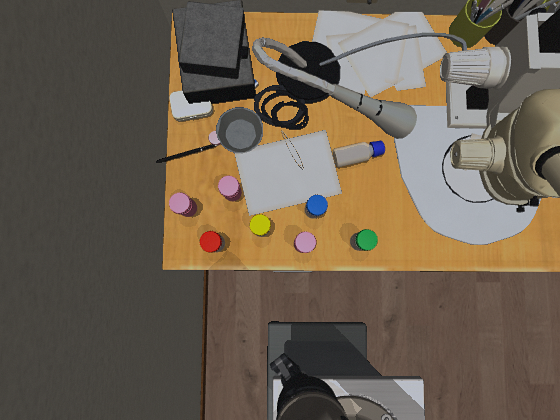

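```bash
python3 - <<'E'
from h import *
from rig import *
def st():
    s=telemetry.state();print(round(s["time"],2),np.round(s["tool_pos"],3),np.round(s["wrist_force"],1),np.round(s["joint_pos"],2))
a=np.deg2rad(163)
R=np.array([[np.cos(a),np.sin(a),0],[np.sin(a),-np.cos(a),0],[0,0,-1]])
q=solver.ik([.4323,.2837,.28],R);print(np.round(q,2))
r.movej(q);st()
r.move_straight([.4323,.2837,.17]);st()
d={}
for n in("scene","top","wrist"):
    c=imaging.capture(n);d[n]=c;cv2.imwrite(f"pics/f_{n}.png",c["image"])
pickle.dump(d,open("cap2.pkl","wb"))
b=cv2.resize(d["scene"]["image"][90:250,220:400],None,fx=3.7,fy=3.7,interpolation=cv2.INTER_CUBIC)
cv2.imwrite("pics/f_scene.png",b)
E
```

```text
[-0.86  0.19  0.19  1.91 -0.04  1.04  0.61]
7.15 [0.432 0.282 0.28 ] [ 0.2 -0.3  0.3] [-0.86  0.19  0.19  1.91 -0.04  1.04  0.61]
8.03 [0.433 0.284 0.171] [0.  0.5 0.2] [-0.84  0.33  0.17  2.02 -0.08  0.8   0.65]
```

View pics/f_wrist.png

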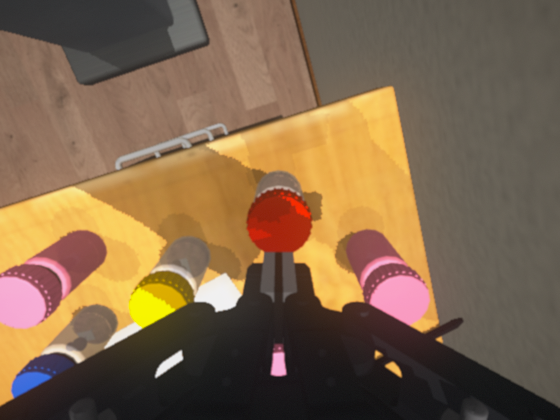

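View pics/f_scene.png

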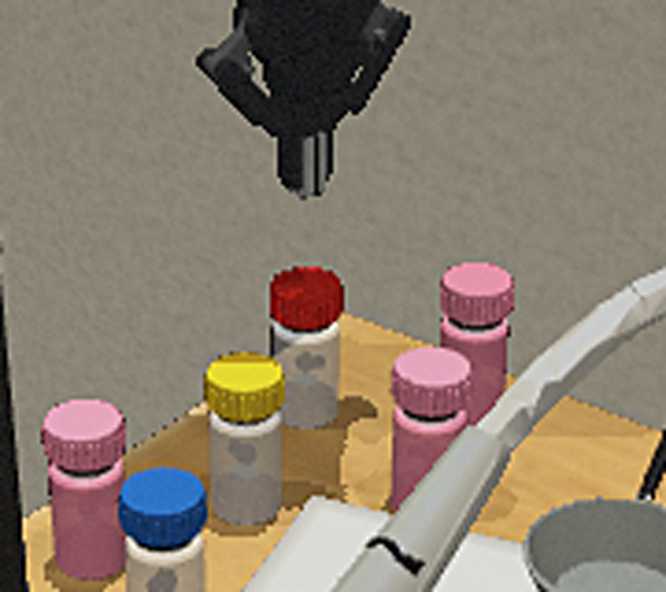

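```bash
python3 - <<'E'
from h import *
d=pickle.load(open("cap2.pkl","rb"));c=d["wrist"]
print(proj(c,[.4323,.2837,.089]), proj(c,[.433,.284,.146]))
b=cv2.resize(c["image"][150:300,200:360],None,fx=5,fy=4,interpolation=cv2.INTER_CUBIC)
hsv=cv2.cvtColor(c["image"],cv2.COLOR_BGR2HSV)
m=((hsv[...,0]<8)|(hsv[...,0]>172))&(hsv[...,1]>200)&(hsv[...,2]>170)
m[:,:200]=0;m[:,360:]=0
v,u=np.nonzero(m);print(u.min(),u.max(),v.min(),v.max())
p=np.array([proj(c,[.4323+.0205*np.cos(t),.2837+.0205*np.sin(t),.089]) for t in np.linspace(0,6.28,60)])
print(p.min(0),p.max(0))
for q in p: cv2.circle(b,(int((q[0]-200)*5),int((q[1]-150)*4)),2,(255,255,0),-1)
cv2.imwrite("pics/g.png",b)
E
```

```text
(np.float64(278.096612136611), np.float64(226.40685686288248)) (np.float64(279.3818696948353), np.float64(270.50195931614553))
247 310 192 250
[245.54008878 195.01106839] [310.63896612 256.06493789]
```

View pics/g.png

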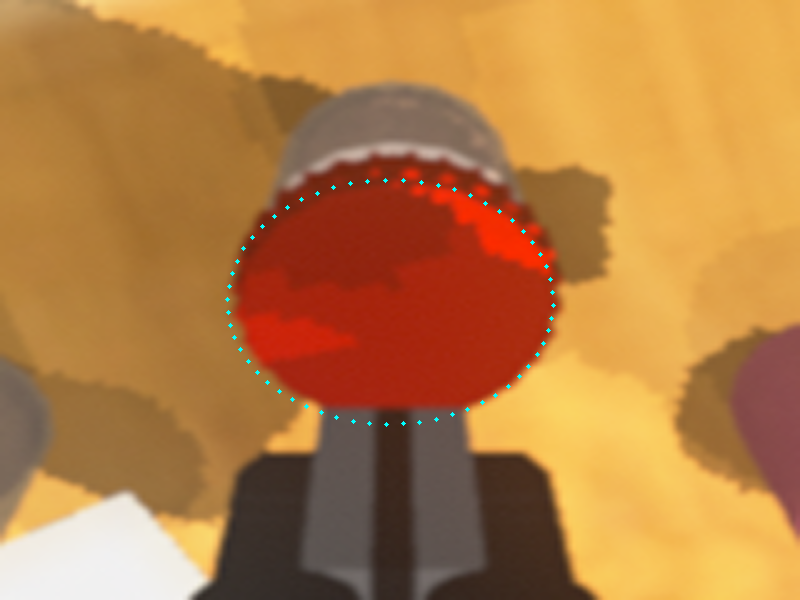

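```bash
python3 - <<'E'
from h import *
from rig import *
x,y=.4323,.2837
r.move_straight([x,y,.122],rate=.08); r.dwell(.2)
f0=np.array(telemetry.state()["wrist_force"]);print(f0.round(2))
z=.122
while z>.1015:
    z-=.001
    r.move_straight([x,y,z],rate=.02)
    s=telemetry.state();f=np.array(s["wrist_force"])-f0
    print(round(s["time"],2),round(z,4),np.round(s["tool_pos"],4),f.round(1))
    if f[2]>9 : break
    if s["time"]>24:break
for n in("scene",):
    c=imaging.capture(n)
    b=cv2.resize(c["image"][90:250,220:400],None,fx=3.7,fy=3.7,interpolation=cv2.INTER_CUBIC)
    cv2.imwrite("pics/h_scene.png",b)
E
```

```text
[-0.31 -0.07 -0.3 ]
9.38 0.121 [0.4323 0.2837 0.1211] [ 0.3  0.2 -0.2]
9.63 0.12 [0.4322 0.2837 0.1199] [-0.1  0.1  0.7]
9.88 0.119 [0.4322 0.2836 0.1189] [ 0.9 -0.4 -0.1]
10.13 0.118 [0.4323 0.2837 0.1179] [ 0.1 -0.3  0.4]
10.38 0.117 [0.4323 0.2837 0.1169] [0.4 0.6 0.7]
10.63 0.116 [0.4323 0.2837 0.1159] [0.6 0.3 1.1]
10.88 0.115 [0.4322 0.2837 0.1149] [-0.5 -0.6  0.5]
11.13 0.114 [0.4323 0.2837 0.1139] [ 0.1 -0.1  0.4]
11.38 0.113 [0.4324 0.2837 0.113 ] [1.5 1.  1.5]
11.63 0.112 [0.4324 0.2837 0.112 ] [-0.6 -0.3  2.2]
11.88 0.111 [0.4324 0.2838 0.111 ] [1.1 0.3 1.8]
12.13 0.11 [0.4323 0.2837 0.1099] [ 0.8 -0.2  1.6]
12.38 0.109 [0.4323 0.2837 0.1089] [0.4 1.  1.2]
12.63 0.108 [0.4323 0.2837 0.1079] [ 0.4 -0.2  2.1]
12.88 0.107 [0.4324 0.2838 0.1071] [ 0.  -0.6  3.8]
13.13 0.106 [0.4327 0.2839 0.107 ] [-2.1 -2.1 13.1]
```

View pics/h_scene.png

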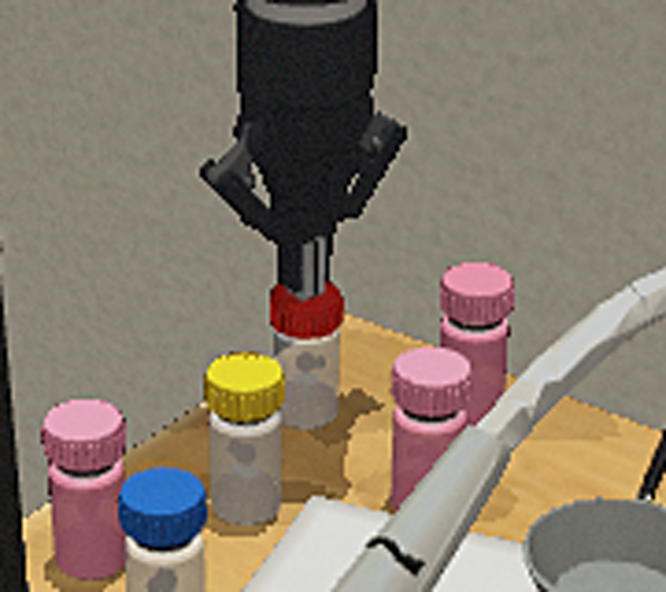

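The force rose sharply to 13 N with the tips at z = 0.082, which is the fully-home height. The picture shows the red lid seated, with no neck showing. I'll raise the arm and check.

```bash
python3 - <<'E'
from h import *
from rig import *
r.dwell(.1)
print(np.round(telemetry.state()["wrist_force"],1))
r.move_straight([.4323,.2837,.125],rate=.04)
r.move_straight([.4323,.2837,.27])
r.movej([-0.75,-0.33,0,2.3,0,1.17,0.6]);r.dwell(.3)
s=telemetry.state();print(s["time"],np.round(s["tool_pos"],3),np.round(s["wrist_force"],1))
c=imaging.capture("scene");t=imaging.capture("top")
b=cv2.resize(c["image"][150:280,220:370],None,fx=4.5,fy=4.5,interpolation=cv2.INTER_CUBIC)
cv2.imwrite("pics/i_scene.png",b)
cv2.imwrite("pics/i_top.png",cv2.resize(t["image"][165:275,160:400],None,fx=3.3,fy=3.3,interpolation=cv2.INTER_CUBIC))
E
```

```text
[-1.3 -1.5 13.5]
16.325 [0.233 0.132 0.314] [-0.6 -0.1 -0.1]
```

View pics/i_scene.png

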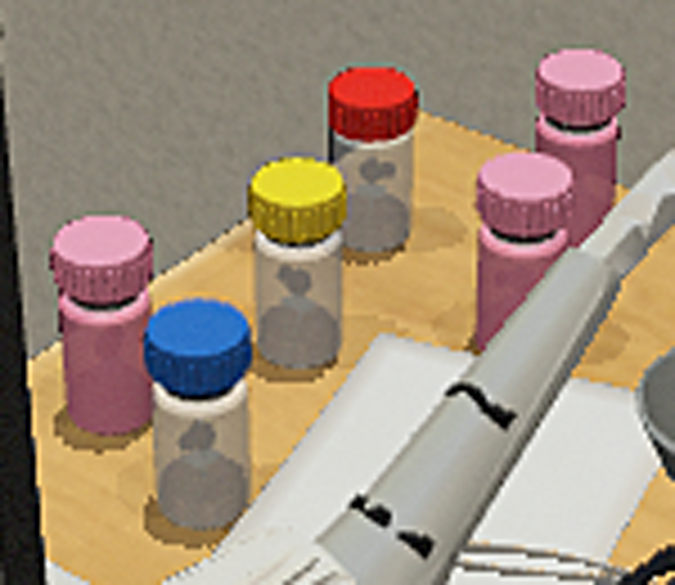

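View pics/i_top.png

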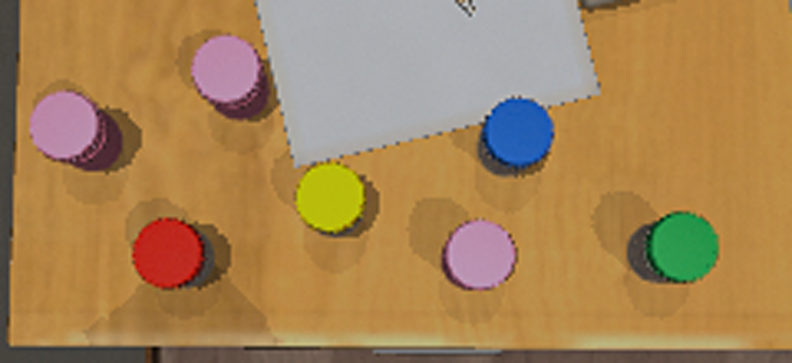

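The red lid top dropped about 13 px in the enlarged crop, from (373,78) to (373,91). The neck no longer shows, the jar's base is unmoved at (378,250), and the other jars look unchanged.

```bash
python3 -c "
from rig import *
sign_off()"
```

```text
the job is handed in; nothing more can be done
```

I pressed the red lid fully down with the closed fingertips, drew the arm back clear, and handed the job in at about 16 s of the 35 s allowed.

- **Pressing:** The lid slid at about 2 N. It then stopped hard at 13 N with the fingertips 82 mm above the worktop, which is the fully-down height.
- **After drawing back:** The pictures show the red lid down on its shoulder with no neck showing. The jar is upright and hasn't visibly moved. The blue, yellow and green jars look the same as before; only the top camera saw the green jar after the press, so I couldn't check its lid height from the side.
- **Disagreements:** The camera views of the lid position differed by 1–2 mm, within the stated calibration. No check failed.

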